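Weigh two refill canisters against each other and dock the fuller one

ROBOT

A 6-joint arm with a two-finger parallel gripper is mounted at the origin on the work surface; the furniture and walls round the work are solid. World frame = base frame: x ahead of the robot, y to its left, z up, the work surface at z = 0. Lengths are in m, angles in rad, forces in N, time in s.
With the tool pointing down it reaches from about 0.35 to 0.975 m from the base axis. Payload 4.9 kg.
Tool frame: the origin (TCP) lies on the centre line of the jaws, within the pads' length; the fingertips stand ahead of it and the grasp point (between the pads) is the TCP (manip.tip_extent is the z of the fingertips in the tool frame, in m); z points along the fingers, y is the line along which they close (so a half turn about z gives the same grasp; the last joint's range is limited). The gripper opens to 85 mm and grips with 20 to 120 N. Pads are 22 mm wide; open, the fingers measure 114 mm over their backs; the gripper's body (76 mm by 85 mm) begins 54 mm behind the grasp point. The pads swing forward as they close: fully open they stand 13 mm farther back than shut.
Start: joints at [1.173, 0.053, 1.613, -0, 1.476, -0.119], TCP at [0.172, 0.601, 0.25] pointing down, gripper open.
Joint ranges: [-3.01, 3.01], [-1.01, 2.22], [0.06, 2.58], [-1.02, 4.17], [0.09, 2.62], [-3.14, 3.14]. Speed limits (rad/s): [2.57, 2.57, 3.14, 3.14, 3.14, 3.14].

INTERFACE

Orientations are given as a unit quaternion [w, x, y, z].
In Python, from plant import manip gives the robot as it stands. The module is installed in compiled form; this text tells all that it offers.
- The arm moves only by the shell command python3 -m crank, which reads ROWS from standard input. ROWS is a JSON list of rows, 1 to 5 of them, each of 7 numbers: the opening from 0.0 (shut) to 1.0 (fully open), then dx, dy, dz in shares of the most that a row can go, 1 being 62.5 mm, then a rotation vector rx, ry, rz in parts of the range, where 1.0 means pi rad; each row shifts and turns the commanded pose from where the row before left it, along the tool's axes as they then stand; what a row does not reach is not made up. A row lasts 1/8 s, in which the tool goes at most 0.0625 m and 0.188 rad, less where a joint would pass 70% of its speed; a pose out of reach is approached as far as the arm can. The fingers move at their own pace and stop on an object; the grip force is fixed at half the most. Time passes only in rows, so rows that do not move let the fingers close. It prints the time, the measured TCP pose, the force, the opening and the grip force at its end. Shift and turn numbers lie between -1 and 1, and a call with a number outside is refused. Input that does not fit is refused with a message, and nothing moves.
- manip.state(): the state, without advancing time (a new reading comes with each control period).
- manip.grab_frame(name): name is "scene" or "top"; returns (picture, depth): 384x512x3 uint8, red, green, blue; 384x512 float32, m along the optical axis (not along the pixel's ray), 0 where there is no reading.
- manip.camera_params(name): a dict with "intrinsics" (3x3 intrinsics, pixels), "xyz" and "orientation" of the camera in the world. Camera axes: x right, y down, z forward; pixel columns grow to the right and rows downward; lengths in m; the calibration is good to about 2 mm. A picture is of the moment at which its call begins. camera_params takes no time and is no camera call.
- manip.job_done(): hands the job in; it is judged then, once.
Trained networks look in the newest picture that a camera, given by its name, has taken for a name from the list of things; names that differ only in an ending like _2 or _b are one class to them, and where a whole thing is asked for, a point or a joint stands for the part that bears it (a point fixed in the world has none). Each returns a list of dicts, best first, with "conf" (0 to 1); they miss things now and then, are a little off and sometimes report something else, mostly with a low value. They report only what shows in the picture. A call takes as long as a camera call. They do not tell look-alikes from the thing itself.
- manip.look_for(camera, query): "extent" ([left, top, right, bottom] in pixels, round what is visible of it).
- manip.outline_of(camera, query): "region" (384x512 bool, what is visible of it) and "extent" ([left, top, right, bottom] in pixels, round what is visible of it).
- manip.mark_of(camera, query): "centre" ([row, column] in pixels: a listed point, or the origin of a listed thing).
The state is a dict: "time": time; "joint_pos": joint angles; "joint_vel": joint speeds; "joint_efforts": joint torques, N m; "tool_pos": TCP position; "tool_rot": TCP orientation; "contact_force": force on the tool from outside, world axes, zero at the start; "ft_torque": the same for the moment, N m; "gripper_width": opening from 0.0 (shut) to 1.0 (fully open); "grasp_force": force on a finger pad.
Only numpy, scipy, OpenCV 4.12 (cv2) and the standard library are available. Lean on these libraries where they do the work, as an engineer would, in place of code of your own. Each camera call takes 0.05 s, during which the arm holds its last target. There are 200 camera calls.

TASK

One of the two blue-banded refill canisters was short-filled, and nothing on the outside tells which: stand one upright on each pan of the balance, let go, and see which side drops. Take the canister that dropped and push it down into the bore of the bead dispenser's refill dock until it stops on the metering plate inside, leaving the lighter one standing on its pan. Set things down gently on the balance, push only as hard as it takes to get past the grip pads and onto the plate (never over 15 N on the plate), and leave the other things on the bench alone.

Things in the scene. Friction and masses are not known exactly. Their poses are not given: they have to be found in the camera images.
- canister_1: One of two sealed aluminium refill canisters, alike outside: upright cylinder 36 mm wide, 84 mm high; wall up to 72 mm with a blue band at 14 to 38 mm, then a 33 mm wide black cap; the lowest 3 mm narrow to 31 mm. Origin: centre of its underside, z up. One is full (0.23 to 0.27 kg), the other short (0.16 to 0.18 kg). Grip the wall at about 60 mm height, so the fingertips clear the dock.
- canister_2: The other canister, with the same shape, colours and origin.
- beam (a joint): Tilt of the balance's beam, rad: 0 level, stops at -0.11 and +0.11. Positive: right pan down, left pan up; negative: left pan down. A weak spring levels it when the pans are empty; it settles within about 1.5 s.
- balance: Green counter balance, fixed to the bench. Origin: centre of its underside; local +y runs along the beam to the left pan, -x is its front. Base 110 x 300 mm, 26 mm high; middle column with dial 131 mm high, 74 mm wide. Two pans on 120 mm arms with a parallel link, so they stay level as they rise or fall by 13 mm.
- left_pan: Round steel pan at the balance's local +y end: flat floor 86 mm across in a 4 mm high rim. Origin: on the pan's axis, 34 mm below its floor (a canister standing on the pan has its origin 34 mm above this). Floor about 112 mm above the bench when level.
- right_pan: The like pan at the local -y end; origin likewise 34 mm below its floor.
- dock: Refill dock of a bead dispenser, fixed: grey 76 mm square block on a foot, top face 64 mm above the origin (centre of underside, on the bore's axis, z up), bore 39 mm wide. White sprung pads at local +y and -y narrow it to 33 mm, sloped 1 to 11 mm below the top, straight to 18 mm: the slopes take up to about 8 N of push, then a canister slides with 3 to 6 N and is held; its weight won't do.
- metering_plate: White ceramic plate in the dock's bore, on which a docked canister stops; it sits on a stiff spring (8 N per mm). The pose reported is its mounting's, at the dock's origin, NOT the plate's height: it is set for the bead size in use, anywhere from 16 to 34 mm below the dock's top face, and must be felt.
- bead_jar: Bystander: clear jar of beads, 57 mm wide, 75 mm high; origin under its centre.
- tape_black: Bystander: black roll of tape lying flat, 60 mm wide, 18 mm high; origin under its centre.
- marker_red: Bystander: red marker pen, 130 mm long, lying; origin under its centre.
Things that resemble listed ones, but are neither listed nor needed, are in the scene too. Leave any yellow look-alike of the canister_2 alone. What is shaped like the canister_1 but red is not meant.

How it is judged:
On the way, in this order (a step that is already met when the one before it is completed fails the run):
1. A canister stands released on each pan, and the balance has tipped to one side and come to rest (((x of canister_1 in the frame of left_pan between -0.03 and 0.03 m and y of canister_1 in the frame of left_pan between -0.03 and 0.03 m and z of canister_1 in the frame of left_pan between 0.03 and 0.038 m and angle between each of canister_1, canister_2's own z axis and vertical below 0.1 rad and x of canister_2 in the frame of right_pan between -0.03 and 0.03 m and y of canister_2 in the frame of right_pan between -0.03 and 0.03 m and z of canister_2 in the frame of right_pan between 0.03 and 0.038 m) or (x of canister_1 in the frame of right_pan between -0.03 and 0.03 m and y of canister_1 in the frame of right_pan between -0.03 and 0.03 m and z of canister_1 in the frame of right_pan between 0.03 and 0.038 m and angle between each of canister_1, canister_2's own z axis and vertical below 0.1 rad and x of canister_2 in the frame of left_pan between -0.03 and 0.03 m and y of canister_2 in the frame of left_pan between -0.03 and 0.03 m and z of canister_2 in the frame of left_pan between 0.03 and 0.038 m)) and contact force between each of canister_1, canister_2 and the fingers below 0.1 N and (value of joint beam above 0.07 rad or value of joint beam below -0.07 rad) and velocity of joint beam between -0.05 and 0.05 rad/s), for 0.2 s.
2. The heavier canister is pushed down onto the metering plate in the dock, the lighter one standing on its pan (((horizontal distance between canister_1 and dock below 0.004 m and angle between canister_1's own z axis and vertical below 0.06 rad and z of canister_1 in the frame of dock below 0.05 m and contact force between canister_1 and metering_plate above 1.5 N and ((x of canister_2 in the frame of left_pan between -0.03 and 0.03 m and y of canister_2 in the frame of left_pan between -0.03 and 0.03 m and z of canister_2 in the frame of left_pan between 0.03 and 0.038 m and angle between canister_2's own z axis and vertical below 0.1 rad and contact force between canister_2 and left_pan between 1 and 2 N) or (x of canister_2 in the frame of right_pan between -0.03 and 0.03 m and y of canister_2 in the frame of right_pan between -0.03 and 0.03 m and z of canister_2 in the frame of right_pan between 0.03 and 0.038 m and angle between canister_2's own z axis and vertical below 0.1 rad and contact force between canister_2 and right_pan between 1 and 2 N))) or (horizontal distance between canister_2 and dock below 0.004 m and angle between canister_2's own z axis and vertical below 0.06 rad and z of canister_2 in the frame of dock below 0.05 m and contact force between canister_2 and metering_plate above 1.5 N and ((x of canister_1 in the frame of left_pan between -0.03 and 0.03 m and y of canister_1 in the frame of left_pan between -0.03 and 0.03 m and z of canister_1 in the frame of left_pan between 0.03 and 0.038 m and angle between canister_1's own z axis and vertical below 0.1 rad and contact force between canister_1 and left_pan between 1 and 2 N) or (x of canister_1 in the frame of right_pan between -0.03 and 0.03 m and y of canister_1 in the frame of right_pan between -0.03 and 0.03 m and z of canister_1 in the frame of right_pan between 0.03 and 0.038 m and angle between canister_1's own z axis and vertical below 0.1 rad and contact force between canister_1 and right_pan between 1 and 2 N))))), for 0.06 s.
At the end, for the whole second after the job is handed in: The heavier canister stands released in the dock's bore (axis within 4 mm, upright within 0.06 rad), resting on the metering plate (over 0.2 N); the lighter one (1 to 2 N on its pan) stands released and upright on a pan, within 30 mm of its centre in x and y; both at rest (((horizontal distance between canister_1 and dock below 0.004 m and angle between canister_1's own z axis and vertical below 0.06 rad and z of canister_1 in the frame of dock below 0.05 m and contact force between canister_1 and metering_plate above 0.2 N and contact force between each of canister_1, canister_2 and the fingers below 0.1 N and ((x of canister_2 in the frame of left_pan between -0.03 and 0.03 m and y of canister_2 in the frame of left_pan between -0.03 and 0.03 m and z of canister_2 in the frame of left_pan between 0.03 and 0.038 m and angle between canister_2's own z axis and vertical below 0.1 rad and contact force between canister_2 and left_pan between 1 and 2 N) or (x of canister_2 in the frame of right_pan between -0.03 and 0.03 m and y of canister_2 in the frame of right_pan between -0.03 and 0.03 m and z of canister_2 in the frame of right_pan between 0.03 and 0.038 m and angle between canister_2's own z axis and vertical below 0.1 rad and contact force between canister_2 and right_pan between 1 and 2 N)) and linear speed of each of canister_1, canister_2 below 0.02 m/s) or (horizontal distance between canister_2 and dock below 0.004 m and angle between canister_2's own z axis and vertical below 0.06 rad and z of canister_2 in the frame of dock below 0.05 m and contact force between canister_2 and metering_plate above 0.2 N and contact force between each of canister_2, canister_1 and the fingers below 0.1 N and ((x of canister_1 in the frame of left_pan between -0.03 and 0.03 m and y of canister_1 in the frame of left_pan between -0.03 and 0.03 m and z of canister_1 in the frame of left_pan between 0.03 and 0.038 m and angle between canister_1's own z axis and vertical below 0.1 rad and contact force between canister_1 and left_pan between 1 and 2 N) or (x of canister_1 in the frame of right_pan between -0.03 and 0.03 m and y of canister_1 in the frame of right_pan between -0.03 and 0.03 m and z of canister_1 in the frame of right_pan between 0.03 and 0.038 m and angle between canister_1's own z axis and vertical below 0.1 rad and contact force between canister_1 and right_pan between 1 and 2 N)) and linear speed of each of canister_2, canister_1 below 0.02 m/s))); the robot touches nothing.
It fails at once if A pan of the balance is loaded with more than 25 N, by a canister or anything else (contact force between any of left_pan, right_pan and anything else above 25 N).
It fails at once if The metering plate is pressed with more than 15 N (contact force between metering_plate and anything else above 15 N).
It fails at once if A canister is tipped over (more than 0.6 rad) (angle between any of canister_1, canister_2's own z axis and vertical above 0.6 rad).
It fails at once if A bystander (bead jar, black tape, red marker) is moved by more than 30 mm (distance of any of bead_jar, tape_black, marker_red from where it was at the start of the episode above 0.03 m).
It also fails if it takes over 72 s, if anything falls off the work surface, if the arm or the gripper's body presses on something with over 40 N, if the wrist force passes 120 N, or if a joint passes its speed limit or range.

## Working session

There is one attempt and no reset: what is moved stays moved. The work goes in short steps, Python scripts to look and compute and a shell command to move; the robot and the scene stay as the last step left them, time stands still between calls to the robot, and variables do not carry over. Pictures are saved under pics/ and viewed, at most 10 in all, crops included, and the job is handed in when it is done.

```bash
mkdir -p pics
cat > h.py <<'E'
import numpy as np, cv2
from plant import manip
from scipy.spatial.transform import Rotation as R
def rot(q): return R.from_quat([q[1],q[2],q[3],q[0]]).as_matrix()
def cloud(name):
    im,d=manip.grab_frame(name); c=manip.camera_params(name); K=np.array(c["intrinsics"])
    v,u=np.mgrid[:384,:512]
    p=np.stack([(u-K[0,2])/K[0,0]*d,(v-K[1,2])/K[1,1]*d,d],-1)
    w=p@rot(c["orientation"]).T+np.array(c["xyz"]); w[d==0]=np.nan
    return im,w
def save(im,f): cv2.imwrite("pics/"+f,cv2.cvtColor(im,cv2.COLOR_RGB2BGR))
def st():
    s=manip.state(); M=rot(s["tool_rot"]); 
    print("t",round(s["time"],2),"p",np.round(s["tool_pos"],4),"\nM",np.round(M,3).tolist(),"F",np.round(s["contact_force"],2),"w",round(s["gripper_width"],3),"g",np.round(s["grasp_force"],1)); return s,M
E
python3 - <<'E'
from h import *
s,M=st(); print(manip.tip_extent, np.round(s["joint_pos"],3))
ims=[]
for n in("scene","top"):
    im,w=cloud(n); np.save(n+".npy",w); np.save(n+"_im.npy",im); save(im,n+"0.png"); c=manip.camera_params(n); print(n,c["xyz"],c["orientation"])
    for q in("canister_1","balance","left_pan","right_pan","dock","bead_jar","tape_black","marker_red"):
        for r in manip.look_for(n,q)[:4]: print(n,q,round(r["conf"],2),np.round(r["extent"]))
E
```

```text
t 0.0 p [0.1718 0.6003 0.2491] 
M [[-0.961, 0.275, -0.001], [0.275, 0.961, -0.002], [0.0, -0.002, -1.0]] F [ 0.56 -0.45 -0.35] w 0.997 g 0.0
0.019 [ 1.173  0.053  1.614  0.     1.476 -0.119]
scene [-0.2533624  -0.73818467  0.95816502] [-0.37407146  0.82248322 -0.39410188  0.16815353]
scene canister_1 0.86 [180. 188. 192. 217.]
scene canister_1 0.81 [224. 210. 236. 239.]
scene canister_1 0.77 [201. 203. 214. 230.]
scene canister_1 0.58 [181. 169. 194. 202.]
scene balance 0.65 [208. 136. 305. 206.]
scene left_pan 0.86 [206. 139. 234. 161.]
scene right_pan 0.71 [273. 158. 302. 185.]
scene right_pan 0.45 [224. 193. 240. 209.]
scene right_pan 0.4 [207. 139. 302. 204.]
scene dock 0.92 [304. 216. 348. 262.]
scene bead_jar 0.87 [177. 139. 196. 163.]
scene tape_black 0.71 [342. 284. 368. 313.]
scene tape_black 0.22 [184. 170. 195. 201.]
scene marker_red 0.48 [271. 257. 280. 293.]
top [ 0.33260311 -0.10458066  1.23467025] [ 0.05443463 -0.70463655  0.70534766 -0.05485328]
top canister_1 0.69 [212. 236. 226. 243.]
top canister_1 0.45 [165. 211. 180. 223.]
top canister_1 0.42 [179. 233. 196. 245.]
top canister_1 0.41 [219. 204. 234. 216.]
top balance 0.8 [155. 131. 266. 184.]
top left_pan 0.87 [151. 147. 184. 174.]
top right_pan 0.7 [234. 128. 272. 156.]
top dock 0.9 [299. 170. 345. 207.]
top dock 0.49 [368. 219. 388. 241.]
top bead_jar 0.86 [106. 163. 133. 186.]
top tape_black 0.54 [366. 220. 388. 241.]
top marker_red 0.65 [295. 233. 320. 261.]
top marker_red 0.48 [218. 204. 235. 217.]
```

Run:
```python
from h import *
a=cv2.resize(np.load("scene_im.npy")[120:320,150:400],None,fx=3.2,fy=3,interpolation=cv2.INTER_CUBIC); save(a,"scene_crop.png")
b=cv2.resize(np.load("top_im.npy")[110:270,90:400],None,fx=2.5,fy=2.5,interpolation=cv2.INTER_CUBIC); save(b,"top_crop.png")
```

```text
(no output)
```

View pics/scene_crop.png

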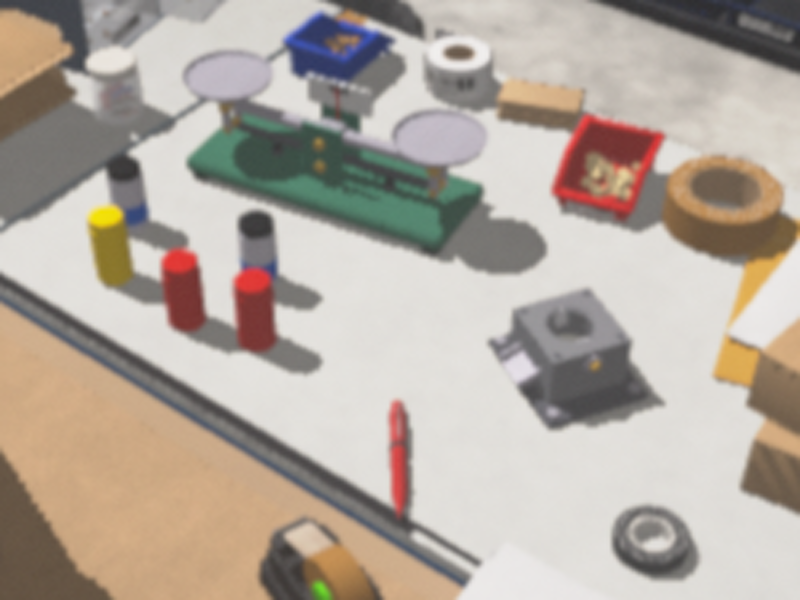

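View pics/top_crop.png

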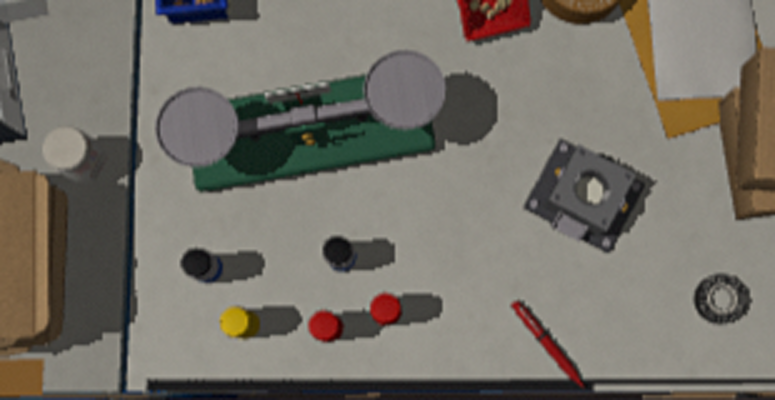

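Candidates (top picture): blue-banded with black cap at about (170,215) and (225,210) – these are wanted; yellow look-alike (185,239) and reds (220,240), (244,233) are not. Balance pans are at about (169,160) and (252,146), the dock bore at about (328,186), the red marker at (308,248) and black tape at (379,229). Next I measure positions and crop the choice.

Run:
```python
from h import *
from scipy.optimize import least_squares
def circ(P,r=None):
    # centre of set via min enclosing circle
    c,rr=cv2.minEnclosingCircle(P[:,:2].astype(np.float32)*1000); return np.round(np.array(c)/1000,4),round(rr/1000,4)
W={n:np.load(n+".npy") for n in("top","scene")}; I={n:np.load(n+"_im.npy") for n in W}
allp={n:W[n].reshape(-1,3) for n in W}
w=W["top"]
for nm,(u,v) in dict(c1=(170,215),c2=(225,210),yel=(185,239),r1=(220,240),r2=(244,233),lp=(169,160),rp=(252,146),jar=(118,170),dock=(328,170)).items():
    z0=w[v,u,2]; g=w[v,u,:2]
    rad=.055 if nm in("lp","rp") else .028
    out=[nm,np.round(w[v,u],4)]
    for n in W:
        P=allp[n]; m=(np.abs(P[:,2]-z0)<.006)&(np.hypot(*(P[:,:2]-g).T)<rad); Q=P[m]
        out+=[n,m.sum(),np.round(np.median(Q[:,2]),4)]+list(circ(Q))+[np.round(Q[:,:2].mean(0),4)]
    print(*out)
# dock top face
for n in W:
    P=allp[n]; m=(np.abs(P[:,0:2]-w[170,328,:2]).max(1)<.09)&(P[:,2]>.04)&(P[:,2]<.12); Q=P[m]
    h=np.histogram(Q[:,2],bins=np.arange(.04,.12,.004)); print(n,h[0])
    zt=np.percentile(Q[:,2],70); T=Q[np.abs(Q[:,2]-zt)<.005]; r=cv2.minAreaRect((T[:,:2]*1000).astype(np.float32)); print("dock",zt,r,len(T))
# canister axis colour check
crop=cv2.resize(I["top"][195:250,155:255],None,fx=7,fy=7,interpolation=cv2.INTER_CUBIC); save(crop,"choice.png")
# highest obstacles
P=allp["top"]; m=(P[:,0]>.15)&(P[:,0]<1)&(np.abs(P[:,1])<.8)
Q=P[m&(P[:,2]>.12)]
for x in np.arange(.1,1,.1):
    print(round(x,1),[int(1000*np.nanmax(P[(P[:,0]>=x)&(P[:,0]<x+.1)&(P[:,1]>=y)&(P[:,1]<y+.1),2],initial=-.0)) for y in np.arange(-.6,.7,.1)])
```

```text
c1 [0.4509 0.1361 0.0854] top 109 0.0847 [0.4539 0.1427] 0.0172 [0.4535 0.1423] scene 55 0.0822 [0.4499 0.1401] 0.0173 [0.4497 0.1391]
c2 [ 0.4653 -0.0207  0.0837] top 106 0.0847 [ 0.4669 -0.0189] 0.0167 [ 0.4669 -0.0189] scene 72 0.0821 [ 0.4643 -0.0227] 0.018 [ 0.4633 -0.0228]
yel [0.3827 0.0913 0.0867] top 104 0.0849 [0.3868 0.0965] 0.0165 [0.3862 0.0967] scene 40 0.0828 [0.3835 0.0952] 0.0164 [0.3834 0.0938]
r1 [ 0.3799 -0.0074  0.084 ] top 109 0.0849 [ 0.3821 -0.0037] 0.0169 [ 0.3815 -0.0041] scene 78 0.0818 [ 0.3791 -0.006 ] 0.0188 [ 0.3781 -0.0084]
r2 [ 0.3994 -0.0754  0.0868] top 105 0.085 [ 0.401  -0.0739] 0.0162 [ 0.4016 -0.074 ] scene 63 0.0827 [ 0.398  -0.0784] 0.0168 [ 0.3986 -0.0772]
lp [0.6052 0.1379 0.1133] top 815 0.113 [0.6049 0.1398] 0.0468 [0.6052 0.1406] scene 376 0.1107 [0.6007 0.139 ] 0.0504 [0.6038 0.1386]
rp [ 0.6449 -0.0982  0.1174] top 661 0.1138 [ 0.649  -0.0965] 0.0474 [ 0.6487 -0.0959] scene 172 0.1129 [ 0.6467 -0.0994] 0.0483 [ 0.6469 -0.0986]
jar [0.5838 0.2936 0.0784] top 192 0.0757 [0.5877 0.2995] 0.0258 [0.5866 0.2985] scene 56 0.0738 [0.5844 0.2952
[... 420 characters left out ...]
9   0   0   0   0   0   0   0   0   0   0   0
   0]
dock 0.06268514642450906 ((540.8778686523438, -320.050537109375), (83.046630859375, 77.8515853881836), 61.21405029296875) 428
0.1 [151, 150, 96, 56, 5, 256, 250, 5, 8, 49, 46, 19, 6]
0.2 [149, 149, 96, 73, 5, 3, 6, 7, 7, 7, 8, 14, 7]
0.3 [19, 24, 15, 20, 8, 92, 92, 89, 112, 114, 164, 164, 9]
0.4 [22, 24, 69, 28, 7, 90, 84, 90, 112, 116, 159, 161, 0]
0.5 [145, 144, 70, 71, 28, 32, 117, 122, 81, 115, 229, 229, 54]
0.6 [146, 145, 14, 16, 119, 133, 135, 121, 81, 231, 258, 232, 80]
0.7 [27, 28, 53, 56, 56, 12, 7, 58, 57, 229, 261, 232, 80]
0.8 [24, 27, 55, 58, 60, 36, 54, 56, 58, 74, 232, 233, 0]
0.9 [8, 8, 8, 9, 28, 31, 45, 8, 7, 70, 229, 0, 0]
```

View pics/choice.png

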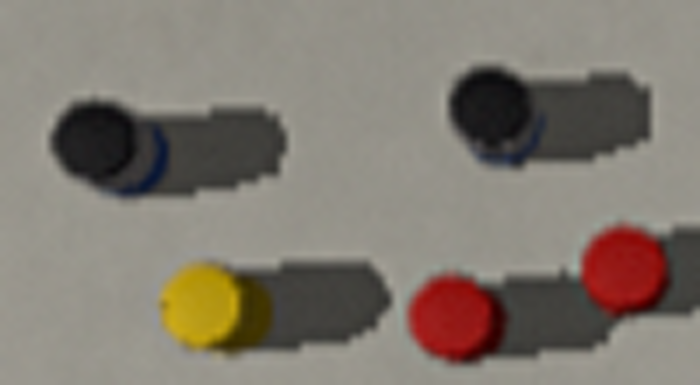

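The close crop confirms it: two black caps with a blue band showing below at crop (95,140) and (490,105), i.e. top pixels about (169,215) and (225,210); yellow and red ones stay alone.

```bash
cat >> h.py <<'E'
def to(x,y,z):
    s,M=st(); print("d_tool",np.round(M.T@(np.array([x,y,z])-s["tool_pos"]),4))
E
python3 - <<'E'
from h import *
to(.4522,.1414,.25); to(.4522,.1414,.06)
E
```

```text
t 0.9 p [0.172  0.6008 0.2503] 
M [[-0.961, 0.275, 0.0], [0.275, 0.961, -0.0], [-0.0, -0.0, -1.0]] F [ 0.71  0.37 -0.17] w 0.999 g 0.0
d_tool [-3.958e-01 -3.646e-01  3.000e-04]
t 0.9 p [0.172  0.6008 0.2503] 
M [[-0.961, 0.275, 0.0], [0.275, 0.961, -0.0], [-0.0, -0.0, -1.0]] F [ 0.71  0.37 -0.17] w 0.999 g 0.0
d_tool [-0.3958 -0.3646  0.1903]
```

The manual's scale: shifts go in shares of 62.5 mm and turns go in shares of pi rad. Converting my numbers, -0.0396 m is -0.6336, -0.0365 m is -0.584.

```bash
echo '[[1, -0.6336, -0.584, 0, 0, 0, 0], [1, -0.6336, -0.584, 0, 0, 0, 0], [1, -0.6336, -0.584, 0, 0, 0, 0], [1, -0.6336, -0.584, 0, 0, 0, 0], [1, -0.6336, -0.584, 0, 0, 0, 0]]' | python3 -m crank
echo '[[1, -0.6336, -0.584, 0, 0, 0, 0], [1, -0.6336, -0.584, 0, 0, 0, 0], [1, -0.6336, -0.584, 0, 0, 0, 0], [1, -0.6336, -0.584, 0.48, 0, 0, 0], [1, -0.6336, -0.584, 0.64, 0, 0, 0]]' | python3 -m crank
echo '[[1, 0, 0, 0, 0, 0, 0]]' | python3 -m crank
python3 -c "
from h import *
to(.4522,.1414,.06)"
```

```text
time: 1.52
tool_pos: [0.3128, 0.3695, 0.2506]
tool_rot: [0.0, 0.139, 0.99, 0.0]
contact_force: [-0.5, 0.2, 0.7]
gripper_width: 1.002
grasp_force: 0.0
time: 2.15
tool_pos: [0.4521, 0.1426, 0.1839]
tool_rot: [0.002, 0.139, 0.99, 0.001]
contact_force: [-0.3, 1.5, -0.5]
gripper_width: 0.999
grasp_force: 0.0
time: 2.28
tool_pos: [0.4494, 0.1413, 0.1796]
tool_rot: [-0.003, 0.141, 0.99, -0.001]
contact_force: [0.1, 1.0, -0.1]
gripper_width: 0.998
grasp_force: 0.0
t 2.27 p [0.4494 0.1413 0.1796] 
M [[-0.96, 0.28, -0.006], [0.28, 0.96, -0.001], [0.006, -0.003, -1.0]] F [ 0.14  0.95 -0.11] w 0.998 g 0.0
d_tool [-0.0033  0.0012  0.1196]
```

Scaled: 0.05 m is 0.8, 0.02 m is 0.32.

```bash
echo '[[1, 0, 0, 0.8, 0, 0, 0], [1, 0, 0, 0.8, 0, 0, 0], [1, 0, 0, 0.32, 0, 0, 0], [0, 0, 0, 0, 0, 0, 0], [0, 0, 0, 0, 0, 0, 0]]' | python3 -m crank
echo '[[0, 0, 0, 0, 0, 0, 0], [0, 0, 0, 0, 0, 0, 0], [0, 0, 0, 0, 0, 0, 0]]' | python3 -m crank
echo '[[0, 0, 0, -0.64, 0, 0, 0], [0, 0, 0, -0.96, 0, 0, 0], [0, 0, 0, -0.8, 0, 0, 0], [0, 0, 0, 0, 0, 0, 0], [0, 0, 0, 0, 0, 0, 0]]' | python3 -m crank
python3 - <<'E'
from h import *
to(.603,.1395,.21)
im,w=cloud("scene"); save(cv2.resize(im[120:270,150:350],None,fx=3.5,fy=3.5,interpolation=cv2.INTER_CUBIC),"held1.png")
E
```

```text
time: 2.9
tool_pos: [0.4515, 0.1448, 0.0649]
tool_rot: [0.001, 0.139, 0.99, 0.0]
contact_force: [0.5, 0.6, -0.5]
gripper_width: 0.607
grasp_force: 0.0
time: 3.28
tool_pos: [0.452, 0.1444, 0.0654]
tool_rot: [0.002, 0.139, 0.99, 0.001]
contact_force: [-0.6, 0.1, 6.4]
gripper_width: 0.403
grasp_force: 59.4
time: 3.9
tool_pos: [0.4498, 0.144, 0.2123]
tool_rot: [-0.0, 0.139, 0.99, -0.0]
contact_force: [1.0, 0.4, -2.1]
gripper_width: 0.404
grasp_force: 60.2
t 3.9 p [0.4498 0.144  0.2123] 
M [[-0.961, 0.275, -0.001], [0.275, 0.961, -0.0], [0.001, -0.0, -1.0]] F [ 0.98  0.36 -2.15] w 0.404 g 60.2
d_tool [-0.1485  0.0378  0.0022]
```

View pics/held1.png

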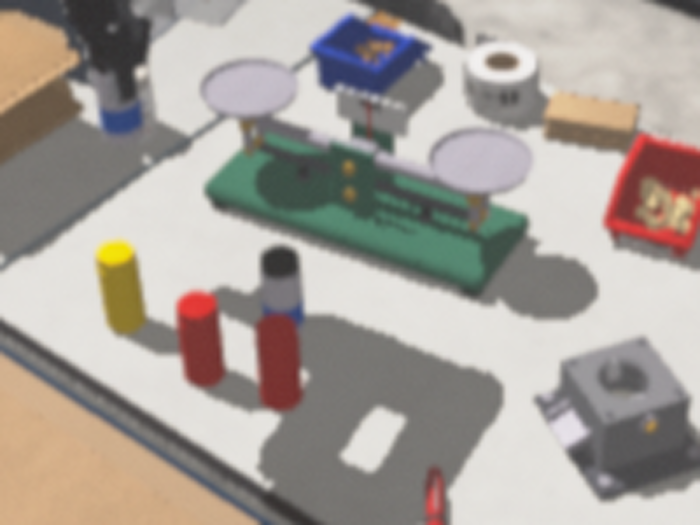

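The canister hangs upright in the gripper (crop (120,115)); the other one still stands at (281,285). On to the left pan.

Scaled: -0.045 m is -0.72, -0.03 m is -0.48.

```bash
echo '[[0, -0.48, 0.128, 0, 0, 0, 0], [0, -0.72, 0.192, 0, 0, 0, 0], [0, -0.72, 0.192, 0, 0, 0, 0], [0, -0.464, 0.112, 0.16, 0, 0, 0], [0, 0, 0, 0.16, 0, 0, 0]]' | python3 -m crank
echo '[[0, 0, 0, 0.08, 0, 0, 0], [0, 0, 0, 0.048, 0, 0, 0], [0, 0, 0, 0, 0, 0, 0]]' | python3 -m crank
echo '[[0, 0, 0, 0.048, 0, 0, 0], [0, 0, 0, 0.048, 0, 0, 0], [0, 0, 0, 0, 0, 0, 0]]' | python3 -m crank
```

```text
time: 4.58
tool_pos: [0.6044, 0.1401, 0.1896]
tool_rot: [-0.002, 0.139, 0.99, -0.001]
contact_force: [-0.9, 0.2, -1.3]
gripper_width: 0.397
grasp_force: 60.2
time: 4.95
tool_pos: [0.6036, 0.1407, 0.185]
tool_rot: [-0.0, 0.139, 0.99, -0.0]
contact_force: [-0.2, -0.3, -2.2]
gripper_width: 0.4
grasp_force: 60.2
time: 5.32
tool_pos: [0.6041, 0.1406, 0.1788]
tool_rot: [-0.0, 0.139, 0.99, -0.0]
contact_force: [0.3, 0.6, -1.1]
gripper_width: 0.401
grasp_force: 60.2
```

Scaled: 0.003 m is 0.048.

```bash
echo '[[0, 0, 0, 0.048, 0, 0, 0], [0, 0, 0, 0.048, 0, 0, 0], [0, 0, 0, 0, 0, 0, 0]]' | python3 -m crank
echo '[[0, 0, 0, 0.048, 0, 0, 0], [0, 0, 0, 0.032, 0, 0, 0], [0, 0, 0, 0, 0, 0, 0]]' | python3 -m crank
```

```text
time: 5.7
tool_pos: [0.6041, 0.1406, 0.1725]
tool_rot: [-0.0, 0.139, 0.99, -0.0]
contact_force: [0.7, 0.2, -1.8]
gripper_width: 0.398
grasp_force: 60.2
time: 6.08
tool_pos: [0.6041, 0.1406, 0.1677]
tool_rot: [-0.0, 0.139, 0.99, -0.0]
contact_force: [-1.1, 0.2, -1.5]
gripper_width: 0.401
grasp_force: 60.2
```

Scaled: 0.0015 m is 0.024.

```bash
echo '[[0, 0, 0, 0.024, 0, 0, 0], [0, 0, 0, 0, 0, 0, 0]]' | python3 -m crank
echo '[[0, 0, 0, 0.016, 0, 0, 0], [0, 0, 0, 0, 0, 0, 0]]' | python3 -m crank
python3 -c "
from h import *
im,w=cloud('scene'); save(cv2.resize(im[110:210,180:330],None,fx=5,fy=5,interpolation=cv2.INTER_CUBIC),'pan1.png')
P=w.reshape(-1,3)
for c in((.6041,.1406),(.6475,-.0975)):
  m=(np.hypot(*(P[:,:2]-c).T)<.043)&(P[:,2]<.14)&(P[:,2]>.08); print(np.histogram(P[m,2],np.arange(.08,.14,.004)))"
```

```text
time: 6.32
tool_pos: [0.6043, 0.1406, 0.1664]
tool_rot: [-0.0, 0.139, 0.99, 0.0]
contact_force: [0.9, 0.0, -2.1]
gripper_width: 0.402
grasp_force: 60.2
time: 6.58
tool_pos: [0.6043, 0.1406, 0.1655]
tool_rot: [-0.0, 0.139, 0.99, -0.0]
contact_force: [0.7, 0.2, -1.2]
gripper_width: 0.4
grasp_force: 60.2
(array([  0,   0,   0,  30, 148,  40,  12,   9,  13,  12,  13,  11,   9,
        12,  14]), array([0.08 , 0.084, 0.088, 0.092, 0.096, 0.1  , 0.104, 0.108, 0.112,
       0.116, 0.12 , 0.124, 0.128, 0.132, 0.136, 0.14 ]))
(array([  7,   8,  14,   1,   1,   0,   0,   0,   1,  27, 250,  93,   5,
         0,   0]), array([0.08 , 0.084, 0.088, 0.092, 0.096, 0.1  , 0.104, 0.108, 0.112,
       0.116, 0.12 , 0.124, 0.128, 0.132, 0.136, 0.14 ]))
```

View pics/pan1.png

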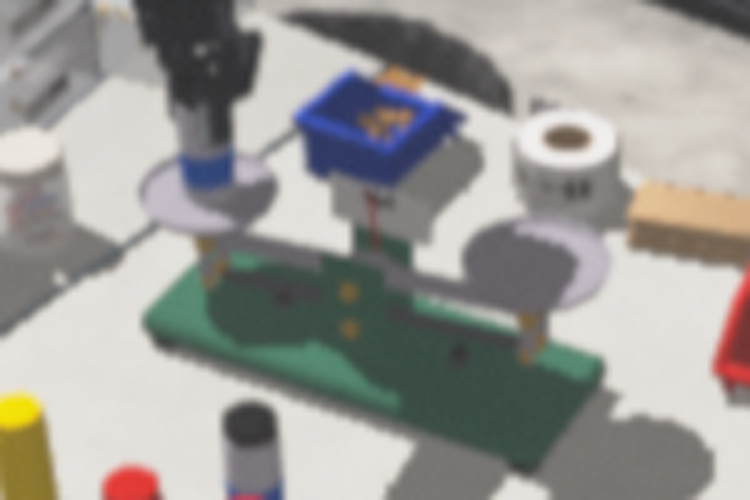

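The canister (crop (205,160)) stands on the left pan, which is pressed down to its stop; the right pan is up. Release, then go for the second canister.

Scaled: -0.05 m is -0.8, -0.02 m is -0.32.

```bash
echo '[[0.6, 0, 0, 0, 0, 0, 0], [0.8, 0, 0, 0, 0, 0, 0], [0.8, 0, 0, 0, 0, 0, 0], [0.8, 0, 0, -0.32, 0, 0, 0], [0.8, 0, 0, -0.8, 0, 0, 0]]' | python3 -m crank
echo '[[1, 0, 0, -0.64, 0, 0, 0], [1, 0, 0, 0, 0, 0, 0]]' | python3 -m crank
python3 -c "
from h import *
to(.467,-.0195,.2)
to(.467,-.0195,.06)
im,w=cloud('scene');P=w.reshape(-1,3)
for c in((.6041,.1406),(.6475,-.0975)):
  m=(np.hypot(*(P[:,:2]-c).T)<.043)&(P[:,2]<.2)&(P[:,2]>.08); print(np.histogram(P[m,2],np.arange(.08,.2,.006))[0])
  if c[1]>0: m&=P[:,2]>.165; print(cv2.minEnclosingCircle(P[m,:2].astype('float32')*1000),np.median(P[m,2]))"
```

```text
time: 7.25
tool_pos: [0.6027, 0.1404, 0.2341]
tool_rot: [-0.003, 0.139, 0.99, -0.001]
contact_force: [1.3, 0.6, 0.8]
gripper_width: 0.799
grasp_force: 0.0
time: 7.5
tool_pos: [0.6067, 0.1409, 0.283]
tool_rot: [0.005, 0.139, 0.99, 0.001]
contact_force: [-0.4, 0.0, -0.8]
gripper_width: 1.003
grasp_force: 0.0
t 7.5 p [0.6067 0.1409 0.283 ] 
M [[-0.961, 0.275, 0.011], [0.275, 0.961, 0.001], [-0.01, 0.004, -1.0]] F [-0.38  0.01 -0.75] w 1.003 g 0.0
d_tool [ 0.0911 -0.193   0.0813]
t 7.5 p [0.6067 0.1409 0.283 ] 
M [[-0.961, 0.275, 0.011], [0.275, 0.961, 0.001], [-0.01, 0.004, -1.0]] F [-0.38  0.01 -0.75] w 1.003 g 0.0
d_tool [ 0.0925 -0.1936  0.2213]
[  0   5 140  80  11  24  12  19  17  17  18  18  19  15  23  18  50   7
   0]
((602.1597290039062, 133.0802001953125), 18.966650009155273) 0.17820737478734167
[  8  22   3   0   0   0  68 304   8   0   0   0   0   0   0   0   0   0
   0]
```

Scaled: 0.04 m is 0.64, -0.0383 m is -0.6128.

```bash
echo '[[1, 0.28, -0.6128, 0, 0, 0, 0], [1, 0.28, -0.6128, 0, 0, 0, 0], [1, 0.28, -0.6128, 0, 0, 0, 0], [1, 0.28, -0.6128, 0.32, 0, 0, 0], [1, 0.2832, -0.6128, 0.64, 0, 0, 0]]' | python3 -m crank
echo '[[1, 0, 0, 0.64, 0, 0, 0], [1, 0, 0, 0, 0, 0, 0], [1, 0, 0, 0, 0, 0, 0]]' | python3 -m crank
python3 -c "
from h import *
to(.467,-.0195,.065)"
```

```text
time: 8.18
tool_pos: [0.467, -0.0204, 0.216]
tool_rot: [0.001, 0.139, 0.99, -0.0]
contact_force: [0.7, 0.1, -0.2]
gripper_width: 1.002
grasp_force: 0.0
time: 8.55
tool_pos: [0.4679, -0.0193, 0.1767]
tool_rot: [0.0, 0.139, 0.99, 0.0]
contact_force: [0.0, -0.9, 0.5]
gripper_width: 1.002
grasp_force: 0.0
t 8.55 p [ 0.4679 -0.0193  0.1767] 
M [[-0.962, 0.275, 0.001], [0.275, 0.962, -0.0], [-0.001, 0.0, -1.0]] F [ 0.03 -0.91  0.52] w 1.002 g 0.0
d_tool [ 0.0009 -0.0005  0.1117]
```

Scaled: 0.05 m is 0.8, 0.012 m is 0.192.

```bash
echo '[[1, 0, 0, 0.8, 0, 0, 0], [1, 0, 0, 0.8, 0, 0, 0], [1, 0, 0, 0.192, 0, 0, 0], [0, 0, 0, 0, 0, 0, 0], [0, 0, 0, 0, 0, 0, 0]]' | python3 -m crank
echo '[[0, 0, 0, 0, 0, 0, 0], [0, 0, 0, 0, 0, 0, 0], [0, 0, 0, 0, 0, 0, 0]]' | python3 -m crank
echo '[[0, 0, 0, -0.48, 0, 0, 0], [0, 0, 0, -0.8, 0, 0, 0], [0, 0, 0, -0.8, 0, 0, 0], [0, 0, 0, -0.48, 0, 0, 0], [0, 0, 0, 0, 0, 0, 0]]' | python3 -m crank
echo '[[0, -0.48, -0.064, 0, 0, 0, 0], [0, -0.72, -0.096, 0, 0, 0, 0], [0, -0.72, -0.096, 0, 0, 0, 0], [0, -0.72, -0.096, 0, 0, 0, 0], [0, -0.472, -0.048, 0, 0, 0, 0]]' | python3 -m crank
echo '[[0, 0, 0, 0, 0, 0, 0], [0, 0, 0, 0, 0, 0, 0], [0, 0, 0, 0, 0, 0, 0]]' | python3 -m crank
python3 -c "
from h import *
to(.648,-.097,.2)"
```

```text
time: 9.18
tool_pos: [0.4696, -0.0197, 0.0664]
tool_rot: [0.002, 0.139, 0.99, -0.0]
contact_force: [0.6, 0.8, 1.2]
gripper_width: 0.601
grasp_force: 0.0
time: 9.55
tool_pos: [0.4693, -0.0196, 0.0662]
tool_rot: [0.002, 0.139, 0.99, 0.0]
contact_force: [0.4, 0.9, 6.5]
gripper_width: 0.402
grasp_force: 59.2
time: 10.18
tool_pos: [0.4688, -0.0197, 0.2268]
tool_rot: [0.003, 0.139, 0.99, -0.0]
contact_force: [0.2, -0.2, -2.7]
gripper_width: 0.401
grasp_force: 60.4
time: 10.8
tool_pos: [0.6476, -0.0976, 0.2198]
tool_rot: [-0.002, 0.139, 0.99, 0.0]
contact_force: [-0.3, 1.0, -1.1]
gripper_width: 0.399
grasp_force: 60.3
time: 11.18
tool_pos: [0.6464, -0.0964, 0.2227]
tool_rot: [-0.001, 0.139, 0.99, 0.0]
contact_force: [0.8, -0.3, -1.7]
gripper_width: 0.399
grasp_force: 60.3
t 11.18 p [ 0.6464 -0.0964  0.2227] 
M [[-0.961, 0.275, -0.001], [0.275, 0.961, 0.0], [0.001, -0.0, -1.0]] F [ 0.82 -0.3  -1.72] w 0.399 g 60.3
d_tool [-0.0018 -0.0001  0.0227]
```

Scaled: 0.015 m is 0.24, 0.012 m is 0.192.

```bash
echo '[[0, 0, 0, 0.24, 0, 0, 0], [0, 0, 0, 0.192, 0, 0, 0], [0, 0, 0, 0.048, 0, 0, 0], [0, 0, 0, 0, 0, 0, 0]]' | python3 -m crank
echo '[[0, 0, 0, 0.032, 0, 0, 0], [0, 0, 0, 0, 0, 0, 0], [0, 0, 0, 0, 0, 0, 0]]' | python3 -m crank
echo '[[0, 0, 0, 0.032, 0, 0, 0], [0, 0, 0, 0, 0, 0, 0], [0, 0, 0, 0, 0, 0, 0]]' | python3 -m crank
python3 -c "
from h import *
st()
im,w=cloud('scene');P=w.reshape(-1,3)
for c in((.6041,.1406),(.6475,-.0975)):
  m=(np.hypot(*(P[:,:2]-c).T)<.043)&(P[:,2]<.14)&(P[:,2]>.08); print(np.histogram(P[m,2],np.arange(.08,.14,.003)))
"
```

```text
time: 11.68
tool_pos: [0.6472, -0.0969, 0.193]
tool_rot: [-0.0, 0.139, 0.99, 0.0]
contact_force: [0.2, 0.4, -2.0]
gripper_width: 0.397
grasp_force: 60.3
time: 12.05
tool_pos: [0.6476, -0.097, 0.1918]
tool_rot: [0.0, 0.139, 0.99, -0.0]
contact_force: [0.2, 0.0, -2.2]
gripper_width: 0.401
grasp_force: 60.3
time: 12.42
tool_pos: [0.6476, -0.0971, 0.1899]
tool_rot: [0.0, 0.139, 0.99, -0.0]
contact_force: [-0.2, -0.2, -1.2]
gripper_width: 0.396
grasp_force: 60.3
t 12.43 p [ 0.6476 -0.0971  0.1899] 
M [[-0.961, 0.275, 0.001], [0.275, 0.961, -0.0], [-0.001, -0.0, -1.0]] F [-0.24 -0.24 -1.16] w 0.396 g 60.3
(array([  0,   0,   0,   0,   4,  69, 107,  31,  16,  10,   5,  10,   5,
        10,   6,  13,   6,  11,   8,   7]), array([0.08 , 0.083, 0.086, 0.089, 0.092, 0.095, 0.098, 0.101, 0.104,
       0.107, 0.11 , 0.113, 0.116, 0.119, 0.122, 0.125, 0.128, 0.131,
       0.134, 0.137, 0.14 ]))
(array([  5,   6,  11,   7,   5,   0,   0,   0,   0,   0,   0,   0,   4,
       112, 117,  23,   8,   9,  10,  10]), array([0.08 , 0.083, 0.086, 0.089, 0.092, 0.095, 0.098, 0.101, 0.104,
       0.107, 0.11 , 0.113, 0.116, 0.119, 0.122, 0.125, 0.128, 0.131,
       0.134, 0.137, 0.14 ]))
```

Contact is beginning; go a little lower, then release and step up.

Scaled: 0.002 m is 0.032.

```bash
echo '[[0, 0, 0, 0.032, 0, 0, 0], [0, 0, 0, 0.032, 0, 0, 0], [0, 0, 0, 0.032, 0, 0, 0], [0, 0, 0, 0, 0, 0, 0], [0, 0, 0, 0, 0, 0, 0]]' | python3 -m crank
echo '[[0.5, 0, 0, 0, 0, 0, 0], [0.8, 0, 0, 0, 0, 0, 0], [0.8, 0, 0, 0, 0, 0, 0], [0.8, 0, 0, 0, 0, 0, 0], [0.8, 0, 0, 0, 0, 0, 0]]' | python3 -m crank
echo '[[0.8, 0, 0, -0.64, 0, 0, 0], [0.8, 0, 0, -0.8, 0, 0, 0], [0.8, 0, 0, -0.32, 0, 0, 0], [0.8, 0, 0, 0, 0, 0, 0], [0.8, 0, 0, 0, 0, 0, 0]]' | python3 -m crank
echo '[[0.8, 0, 0, 0, 0, 0, 0], [0.8, 0, 0, 0, 0, 0, 0], [0.8, 0, 0, 0, 0, 0, 0], [0.8, 0, 0, 0, 0, 0, 0], [0.8, 0, 0, 0, 0, 0, 0]]' | python3 -m crank
python3 -c "
from h import *
st()
im,w=cloud('scene');P=w.reshape(-1,3)
for c in((.6041,.1406),(.6475,-.0975)):
  m=(np.hypot(*(P[:,:2]-c).T)<.043)&(P[:,2]<.14)&(P[:,2]>.08); print(np.histogram(P[m,2],np.arange(.08,.14,.003))[0])
save(cv2.resize(im[110:210,180:330],None,fx=5,fy=5,interpolation=cv2.INTER_CUBIC),'weigh.png')
"
```

```text
time: 13.1
tool_pos: [0.6474, -0.0969, 0.1835]
tool_rot: [-0.0, 0.139, 0.99, 0.0]
contact_force: [-0.6, -0.8, -0.7]
gripper_width: 0.399
grasp_force: 60.3
time: 13.72
tool_pos: [0.6474, -0.0969, 0.1836]
tool_rot: [-0.0, 0.139, 0.99, 0.0]
contact_force: [1.0, 0.1, 0.3]
gripper_width: 0.803
grasp_force: 0.0
time: 14.35
tool_pos: [0.6465, -0.0967, 0.2908]
tool_rot: [-0.002, 0.139, 0.99, 0.0]
contact_force: [0.5, 0.3, -0.6]
gripper_width: 0.797
grasp_force: 0.0
time: 14.98
tool_pos: [0.6474, -0.0969, 0.2936]
tool_rot: [0.0, 0.139, 0.99, -0.0]
contact_force: [0.4, 0.3, 0.6]
gripper_width: 0.8
grasp_force: 0.0
t 14.97 p [ 0.6474 -0.0969  0.2936] 
M [[-0.961, 0.275, 0.0], [0.275, 0.961, -0.0], [-0.0, -0.0, -1.0]] F [0.39 0.25 0.58] w 0.8 g 0.0
[  1  10  12  19  11   4   3   0   0   0   0   0   2  43 129  31  12  10
  10   8]
[  0   0   0   1  21 140  86  13  11   6   7  10   7  13  10   5  11  10
   9   8]
```

View pics/weigh.png

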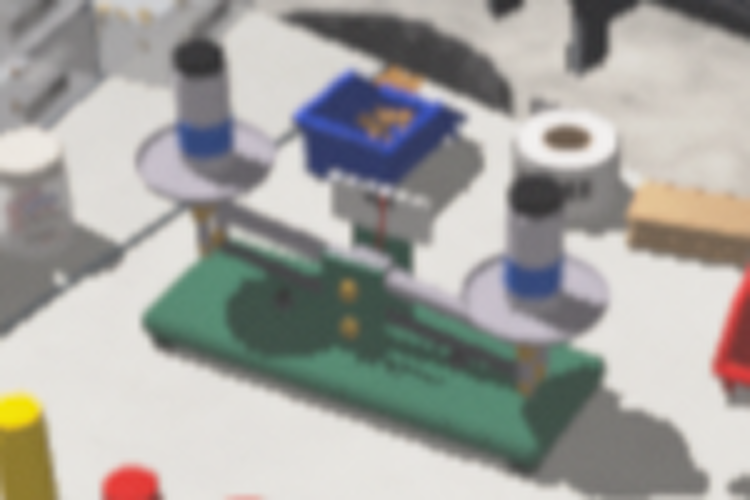

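The balance shows the right canister (crop (535,240)) has dropped, the left one (205,100) is up: the right one is heavier. I'll regrip it turned by 90°, which centres it in the second axis, and calibrate the dock position from the first pictures.

Run:
```python
from h import *
from scipy import ndimage as nd
def rays(n):
    c=manip.camera_params(n); K=np.array(c["intrinsics"]); v,u=np.mgrid[:384,:512]
    return np.array(c["xyz"]), np.stack([(u-K[0,2])/K[0,0],(v-K[1,2])/K[1,1],np.ones(u.shape)],-1)@rot(c["orientation"]).T
def plane(n,z):
    o,d=rays(n); t=(z-o[2])/d[...,2]; return o+t[...,None]*d
for n in("top","scene"):
    w=np.load(n+".npy"); dz=.0012 if n=="top" else -.0018
    # bore
    p=plane(n,.064); 
    m=(np.hypot(p[...,0]-.542,p[...,1]+.318)<.03)&(w[...,2]+(-dz)<.056)
    l,k=nd.label(m); s=nd.sum(m,l,range(1,k+1)); b=l==1+np.argmax(s)
    q=p[b][:,:2]; c,r=cv2.minEnclosingCircle((q*1000).astype(np.float32))
    print(n,"bore",b.sum(),"centroid",np.round(q.mean(0),4),"enc",np.round(c,1),round(r,1))
    # caps
    p=plane(n,.084)
    for nm,g in dict(c1=(.4525,.142),c2=(.4665,-.0205)).items():
        im=np.load(n+"_im.npy").astype(int).sum(-1)
        for th in(.078,.08):
            m=(np.hypot(p[...,0]-g[0],p[...,1]-g[1])<.03)&(w[...,2]-dz>th)
            q=p[m][:,:2]; c,r=cv2.minEnclosingCircle((q*1000).astype(np.float32)); print(n,nm,m.sum(),np.round(q.mean(0),4),np.round(c,1),round(r,1))
im=np.load("top_im.npy")[160:215,290:350]; im2=np.load("scene_im.npy")[210:270,295:355]
save(np.hstack([cv2.resize(im,(390,390),interpolation=cv2.INTER_CUBIC),cv2.resize(im2,(390,390),interpolation=cv2.INTER_CUBIC)]),"dock.png")
s=manip.state(); print(np.round(s["joint_pos"],2))
```

```text
top bore 123 centroid [ 0.5431 -0.3163] enc [ 543.1 -316.1] 18.5
top c1 110 [0.4537 0.1424] [453.5 142.6] 17.1
top c1 104 [0.4535 0.1427] [453.5 142.6] 17.1
top c2 105 [ 0.467  -0.0187] [466.8 -19.2] 16.5
top c2 97 [ 0.4671 -0.0187] [466.8 -19.2] 16.5
scene bore 85 centroid [ 0.536  -0.3227] enc [ 537.  -322.1] 17.5
scene c1 71 [0.4476 0.1354] [448.1 134.4] 20.2
scene c1 62 [0.4485 0.1362] [448.8 134.1] 20.1
scene c2 79 [ 0.4609 -0.0251] [461.4 -25.6] 19.1
scene c2 69 [ 0.462  -0.0243] [463.  -26.6] 18.9
[-0.26  0.1   1.49 -0.    1.55 -1.55]
```

View pics/dock.png

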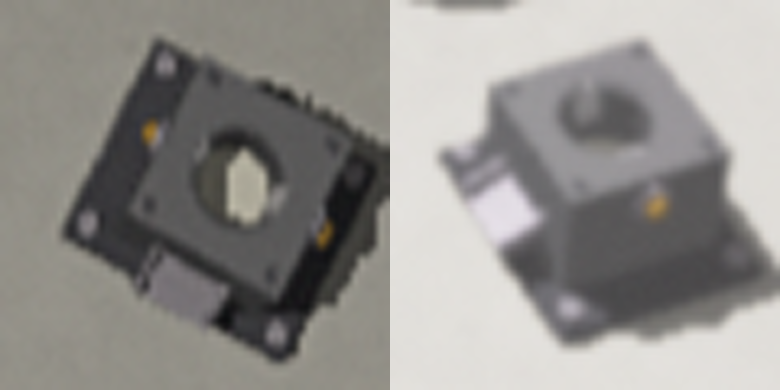

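Scaled: 0.18 rad is 0.0573.

```bash
echo '[[0.8, 0, 0, 0, 0, 0, 0.0573], [0.8, 0, 0, 0, 0, 0, 0.0573], [0.8, 0, 0, 0, 0, 0, 0.0573], [0.8, 0, 0, 0, 0, 0, 0.0573], [0.8, 0, 0, 0, 0, 0, 0.0573]]' | python3 -m crank
echo '[[0.8, 0, 0, 0, 0, 0, 0.0573], [0.8, 0, 0, 0, 0, 0, 0.0573], [0.8, 0, 0, 0, 0, 0, 0.0573], [0.8, 0, 0, 0, 0, 0, 0.0414], [0.8, 0, 0, 0, 0, 0, 0]]' | python3 -m crank
echo '[[0.8, 0, 0, 0, 0, 0, 0], [0.8, 0, 0, 0, 0, 0, 0]]' | python3 -m crank
python3 -c "
from h import *
to(.6474,-.0969,.165)"
```

```text
time: 15.65
tool_pos: [0.6474, -0.0969, 0.2936]
tool_rot: [0.0, 0.558, 0.83, 0.0]
contact_force: [-0.2, -0.1, -0.6]
gripper_width: 0.795
grasp_force: 0.0
time: 16.27
tool_pos: [0.6474, -0.097, 0.2937]
tool_rot: [0.0, 0.798, 0.603, 0.0]
contact_force: [-1.0, -0.1, -0.2]
gripper_width: 0.798
grasp_force: 0.0
time: 16.52
tool_pos: [0.6474, -0.0969, 0.2936]
tool_rot: [0.0, 0.798, 0.603, -0.0]
contact_force: [-0.7, -1.1, 0.2]
gripper_width: 0.797
grasp_force: 0.0
t 16.52 p [ 0.6474 -0.0969  0.2936] 
M [[0.273, 0.962, 0.0], [0.962, -0.273, -0.0], [-0.0, 0.0, -1.0]] F [-0.67 -1.08  0.24] w 0.797 g 0.0
d_tool [ 0.     -0.      0.1286]
```

The dock view shows the bore at left panel (240,180), lying between its pads; the top camera's bore centre is (0.543,-0.316). Now the regrip.

Scaled: 0.05 m is 0.8, 0.029 m is 0.464.

```bash
echo '[[0.8, 0, 0, 0.8, 0, 0, 0], [0.8, 0, 0, 0.8, 0, 0, 0], [0.8, 0, 0, 0.464, 0, 0, 0], [0.8, 0, 0, 0, 0, 0, 0], [0, 0, 0, 0, 0, 0, 0]]' | python3 -m crank
echo '[[0, 0, 0, 0, 0, 0, 0], [0, 0, 0, 0, 0, 0, 0], [0, 0, 0, 0, 0, 0, 0], [0, 0, 0, 0, 0, 0, 0]]' | python3 -m crank
echo '[[0, 0, 0, -0.16, 0, 0, 0], [0, 0, 0, -0.16, 0, 0, 0], [0, 0, 0, -0.24, 0, 0, 0], [0, 0, 0, -0.32, 0, 0, 0], [0, 0, 0, -0.32, 0, 0, 0]]' | python3 -m crank
echo '[[0, 0, 0, 0, 0, 0, 0], [0, 0, 0, 0, 0, 0, 0]]' | python3 -m crank
python3 -c "
from h import *
to(.5431,-.316,.2)
im,w=cloud('scene');save(cv2.resize(im[110:260,180:360],None,fx=4,fy=4,interpolation=cv2.INTER_CUBIC),'held2.png')
"
```

```text
time: 17.15
tool_pos: [0.6484, -0.0972, 0.1665]
tool_rot: [0.001, 0.798, 0.602, 0.001]
contact_force: [-0.1, -0.2, 0.5]
gripper_width: 0.599
grasp_force: 0.0
time: 17.65
tool_pos: [0.6485, -0.0972, 0.1676]
tool_rot: [0.001, 0.798, 0.602, 0.001]
contact_force: [-2.2, 0.4, 6.4]
gripper_width: 0.402
grasp_force: 59.2
time: 18.27
tool_pos: [0.6474, -0.0969, 0.2411]
tool_rot: [0.0, 0.798, 0.602, 0.0]
contact_force: [-0.7, 0.9, -2.9]
gripper_width: 0.401
grasp_force: 59.8
time: 18.52
tool_pos: [0.6472, -0.0969, 0.2392]
tool_rot: [-0.0, 0.798, 0.602, -0.0]
contact_force: [0.5, 1.1, -2.9]
gripper_width: 0.401
grasp_force: 59.9
t 18.52 p [ 0.6472 -0.0969  0.2392] 
M [[0.274, 0.962, -0.0], [0.962, -0.274, 0.0], [-0.0, -0.001, -1.0]] F [ 0.54  1.13 -2.89] w 0.401 g 59.9
d_tool [-0.2393 -0.04    0.0393]
```

View pics/held2.png

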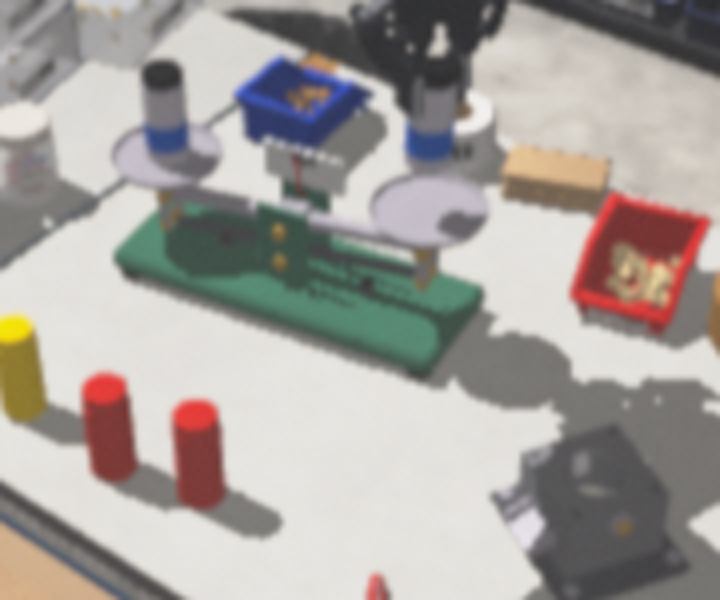

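Held upright at crop (430,110), the lighter one stands undisturbed on its pan at (165,105). Move to hover over the dock.

The manual's scale: shifts go in shares of 62.5 mm and turns go in shares of pi rad. Converting my numbers, -0.045 m is -0.72, -0.03 m is -0.48.

```bash
echo '[[0, -0.48, -0.08, 0, 0, 0, 0], [0, -0.72, -0.12, 0, 0, 0, 0], [0, -0.72, -0.12, 0, 0, 0, 0], [0, -0.72, -0.12, 0, 0, 0, 0], [0, -0.72, -0.12, 0, 0, 0, 0]]' | python3 -m crank
echo '[[0, -0.4688, -0.08, 0.48, 0, 0, 0], [0, 0, 0, 0.64, 0, 0, 0], [0, 0, 0, 0.16, 0, 0, 0], [0, 0, 0, 0, 0, 0, 0], [0, 0, 0, 0, 0, 0, 0]]' | python3 -m crank
python3 -c "
from h import *
to(.5431,-.316,.15)
im,w=cloud('scene');save(cv2.resize(im[190:270,280:380],None,fx=7,fy=7,interpolation=cv2.INTER_CUBIC),'hover.png')
"
```

```text
time: 19.2
tool_pos: [0.5549, -0.2902, 0.2381]
tool_rot: [-0.001, 0.798, 0.602, -0.0]
contact_force: [1.0, -0.4, -3.2]
gripper_width: 0.402
grasp_force: 59.9
time: 19.82
tool_pos: [0.5444, -0.3163, 0.1616]
tool_rot: [0.002, 0.798, 0.603, 0.0]
contact_force: [0.6, 0.4, -1.5]
gripper_width: 0.399
grasp_force: 60.1
t 19.82 p [ 0.5444 -0.3163  0.1616] 
M [[0.274, 0.962, 0.003], [0.962, -0.274, -0.002], [-0.001, 0.003, -1.0]] F [ 0.57  0.35 -1.52] w 0.399 g 60.1
d_tool [-0.     -0.0014  0.0116]
```

View pics/hover.png

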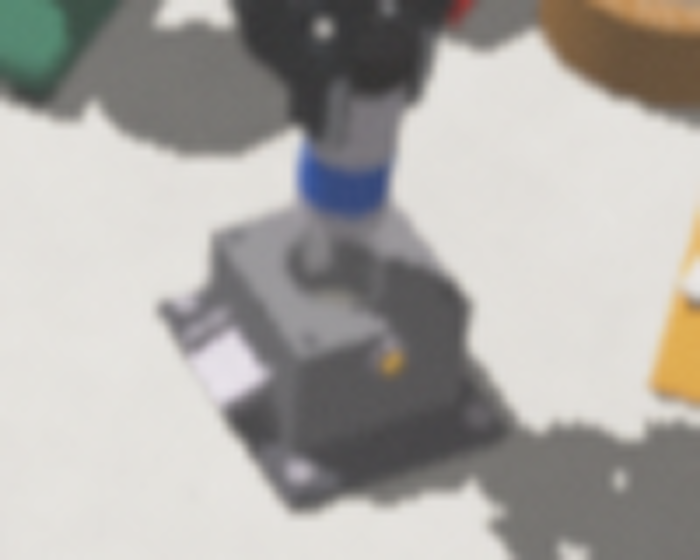

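The canister hangs over the bore (blue band at (345,180), bore rim at (340,270)). A quick numeric check of the lateral alignment in this camera.

Run:
```python
from h import *
c=manip.camera_params("scene");K=np.array(c["intrinsics"]);Rm=rot(c["orientation"]);o=np.array(c["xyz"])
def proj(P): q=(np.asarray(P)-o)@Rm; q=q@K.T; return q[:,:2]/q[:,2:]
s=manip.state(); t=np.array(s["tool_pos"]); print(t)
im,d=manip.grab_frame("scene"); hsv=cv2.cvtColor(im,cv2.COLOR_RGB2HSV)
m=(hsv[...,0]>100)&(hsv[...,0]<128)&(hsv[...,1]>120); m[:190]=0;m[235:]=0;m[:,:315]=0;m[:,345:]=0
vv,uu=np.nonzero(m); print("blue",len(uu),uu.mean(),vv.mean(),uu.min(),uu.max(),vv.min(),vv.max())
b=t[2]-.0686; a=np.linspace(0,2*np.pi,400)
n=np.stack([np.cos(a),np.sin(a)],1)
img=np.zeros((384*8,512*8),np.uint8)
P=np.vstack([np.c_[t[:2]+.018*n,np.full(400,b+h)] for h in(.014,.038)])
vis=((o[:2]-P[:,:2])*np.vstack([n,n])).sum(1)>0
h=cv2.convexHull((proj(P[vis])*8).astype(np.float32)).reshape(-1,2)/8
cv2.fillPoly(img,[np.round((h+.5)*8).astype(int)],1)
# concave top excluded: subtract upper-circle ellipse front is fine -> use all band pixels
v,u=np.nonzero(img); print("pred",len(u)/64,u.mean()/8-.5,v.mean()/8-.5,h.min(0),h.max(0))
# bore: darkness in first scene picture vs predicted rim ellipse
g=cv2.cvtColor(np.load("scene_im.npy"),cv2.COLOR_RGB2GRAY).astype(np.float32); g=cv2.GaussianBlur(g,(0,0),.6)
mx,my=cv2.Sobel(g,cv2.CV_32F,1,0),cv2.Sobel(g,cv2.CV_32F,0,1)
def score(src,C,pj,cx,cy):
    best=[]
    for dx in np.arange(-.006,.0061,.0005):
        for dy in np.arange(-.006,.0061,.0005):
            q=pj(np.c_[cx+dx+.0195*n[:,0],cy+dy+.0195*n[:,1],np.full(400,.064)])
            q2=pj(np.c_[cx+dx+.0225*n[:,0],cy+dy+.0225*n[:,1],np.full(400,.064)])
            q1=pj(np.c_[cx+dx+.0165*n[:,0],cy+dy+.0165*n[:,1],np.full(400,.064)])
            f=lambda q: cv2.remap(src,q[:,0].astype(np.float32),q[:,1].astype(np.float32),cv2.INTER_LINEAR).ravel()
            best.append((np.mean(np.abs(f(q2)-f(q1)))-f(q2).std(),dx,dy))
    best.sort(reverse=True); return np.round(np.array(best[:6]),4).tolist()
print("scene",score(g,None,proj,.5431,-.316))
c2=manip.camera_params("top");K2=np.array(c2["intrinsics"]);R2=rot(c2["orientation"]);o2=np.array(c2["xyz"])
def pj2(P): q=((np.asarray(P)-o2)@R2)@K2.T; return q[:,:2]/q[:,2:]
gt=cv2.cvtColor(np.load("top_im.npy"),cv2.COLOR_RGB2GRAY).astype(np.float32)
print("top",score(gt,None,pj2,.5431,-.316))
J=(proj([[.544,-.316,.09],[.543,-.315,.09]])-proj([[.543,-.316,.09]]))
print("px per mm x,y",J)
```

```text
[ 0.54452992 -0.31640567  0.16188727]
blue 50 328.48 216.38 323 334 213 219
pred 138.421875 329.2541201038492 213.9555677841743 [322.38943 208.11295] [336.60376 219.94899]
scene [[23.7613, -0.002, -0.0015], [23.5979, -0.0015, -0.0015], [23.5784, -0.002, -0.002], [23.392, -0.0025, -0.0015], [23.3564, -0.0025, -0.002], [23.2941, -0.002, -0.001]]
top [[22.1276, 0.0005, -0.002], [22.0695, 0.0, -0.002], [22.0688, 0.0, -0.0015], [21.99, 0.0005, -0.0025], [21.9551, 0.0005, -0.0015], [21.8402, 0.0, -0.001]]
px per mm x,y [[ 0.19843609 -0.20094088]
 [-0.31017686 -0.15812628]]
```

```bash
echo '[[0, -0.0208, -0.0096, 0, 0, 0, 0], [0, 0, 0, 0.24, 0, 0, 0], [0, 0, 0, 0.128, 0, 0, 0], [0, 0, 0, 0, 0, 0, 0], [0, 0, 0, 0, 0, 0, 0]]' | python3 -m crank
echo '[[0, 0, 0, 0.048, 0, 0, 0], [0, 0, 0, 0, 0, 0, 0]]' | python3 -m crank
echo '[[0, 0, 0, 0.032, 0, 0, 0], [0, 0, 0, 0, 0, 0, 0]]' | python3 -m crank
python3 -c "
from h import *
st();st()"
```

```text
time: 20.55
tool_pos: [0.5423, -0.3172, 0.1364]
tool_rot: [-0.0, 0.798, 0.602, -0.0]
contact_force: [-0.6, 0.7, -3.1]
gripper_width: 0.403
grasp_force: 60.1
time: 20.8
tool_pos: [0.5423, -0.3171, 0.1335]
tool_rot: [-0.0, 0.798, 0.602, -0.0]
contact_force: [0.2, -0.8, -2.1]
gripper_width: 0.397
grasp_force: 60.1
time: 21.05
tool_pos: [0.5423, -0.3172, 0.1315]
tool_rot: [0.0, 0.798, 0.602, 0.0]
contact_force: [0.1, -0.2, -1.9]
gripper_width: 0.399
grasp_force: 60.1
t 21.05 p [ 0.5423 -0.3172  0.1315] 
M [[0.274, 0.962, 0.0], [0.962, -0.274, -0.0], [-0.0, 0.0, -1.0]] F [ 0.08 -0.16 -1.91] w 0.399 g 60.1
t 21.05 p [ 0.5423 -0.3172  0.1315] 
M [[0.274, 0.962, 0.0], [0.962, -0.274, -0.0], [-0.0, 0.0, -1.0]] F [ 0.08 -0.16 -1.91] w 0.399 g 60.1
```

Scaled: 0.001 m is 0.016.

```bash
echo '[[0, 0, 0.016, 0, 0, 0, 0], [0, 0, 0, 0.016, 0, 0, 0], [0, 0, 0, 0, 0, 0, 0]]' | python3 -m crank | grep -E "pos|force"
echo '[[0, 0, 0, 0.016, 0, 0, 0], [0, 0, 0, 0, 0, 0, 0]]' | python3 -m crank| grep -E "pos|force"
echo '[[0, 0, 0, 0.016, 0, 0, 0], [0, 0, 0, 0, 0, 0, 0]]' | python3 -m crank| grep -E "pos|force"
```

```text
tool_pos: [0.5433, -0.3174, 0.1304]
contact_force: [1.0, -0.1, -1.9]
grasp_force: 60.1
tool_pos: [0.5432, -0.3174, 0.1294]
contact_force: [-1.1, 1.0, -2.2]
grasp_force: 60.1
tool_pos: [0.5434, -0.3176, 0.1287]
contact_force: [0.7, -0.1, -2.9]
grasp_force: 60.1
```

Scaled: 0.001 m is 0.016.

```bash
echo '[[0, 0, 0, 0.016, 0, 0, 0], [0, 0, 0, 0.016, 0, 0, 0], [0, 0, 0, 0, 0, 0, 0]]' | python3 -m crank| grep -E "pos|contact"
echo '[[0, 0, 0, 0.016, 0, 0, 0], [0, 0, 0, 0.016, 0, 0, 0], [0, 0, 0, 0, 0, 0, 0]]' | python3 -m crank| grep -E "pos|contact"
echo '[[0, 0, 0, 0.016, 0, 0, 0], [0, 0, 0, 0, 0, 0, 0]]' | python3 -m crank| grep -E "pos|contact"
echo '[[0, 0, 0, 0.016, 0, 0, 0], [0, 0, 0, 0, 0, 0, 0]]' | python3 -m crank| grep -E "pos|contact"
```

```text
tool_pos: [0.5436, -0.3179, 0.1282]
contact_force: [-2.0, 1.1, 4.5]
tool_pos: [0.5438, -0.3183, 0.1279]
contact_force: [-5.2, 0.8, 12.4]
tool_pos: [0.5439, -0.3184, 0.1278]
contact_force: [-6.2, 2.1, 14.5]
tool_pos: [0.5439, -0.3186, 0.1277]
contact_force: [-6.9, 2.5, 18.3]
```

Contact pushes the canister toward -x,+y: it sits off-centre. Back off, shift that way, retry.

Scaled: -0.004 m is -0.064, -0.003 m is -0.048.

```bash
echo '[[0, 0, 0, -0.064, 0, 0, 0], [0, 0, 0, -0.048, 0, 0, 0], [0, 0, -0.0288, 0, 0, 0, 0], [0, 0, 0, 0, 0, 0, 0], [0, 0, 0, 0, 0, 0, 0]]' | python3 -m crank| grep -E "pos|contact"
echo '[[0, 0, 0, 0.032, 0, 0, 0], [0, 0, 0, 0.016, 0, 0, 0], [0, 0, 0, 0, 0, 0, 0]]' | python3 -m crank| grep -E "pos|contact"
echo '[[0, 0, 0, 0.016, 0, 0, 0], [0, 0, 0, 0.016, 0, 0, 0], [0, 0, 0, 0, 0, 0, 0]]' | python3 -m crank| grep -E "pos|contact"
```

```text
tool_pos: [0.5424, -0.3171, 0.1295]
contact_force: [4.6, -0.7, -2.8]
tool_pos: [0.5424, -0.3176, 0.1284]
contact_force: [3.4, -1.5, 5.0]
tool_pos: [0.5426, -0.3179, 0.1282]
contact_force: [0.2, 1.0, 11.8]
```

Use feel: raise slightly so the tip stays in the bore, and probe sideways in both axes.

Scaled: -0.0052 m is -0.0832, 0.001 m is 0.016.

```bash
f() { grep -E "pos|contact"; }
echo '[[0, 0, 0, -0.0832, 0, 0, 0], [0, 0, 0.016, 0, 0, 0, 0], [0, 0, 0, 0, 0, 0, 0]]' | python3 -m crank|f
echo +x; echo '[[0, 0.04, 0, 0, 0, 0, 0], [0, 0, 0, 0, 0, 0, 0], [0, 0, 0, 0, 0, 0, 0]]' | python3 -m crank|f
echo -x; echo '[[0, -0.08, 0, 0, 0, 0, 0], [0, 0, 0, 0, 0, 0, 0], [0, 0, 0, 0, 0, 0, 0]]' | python3 -m crank|f
echo +y; echo '[[0, 0.04, 0.04, 0, 0, 0, 0], [0, 0, 0, 0, 0, 0, 0], [0, 0, 0, 0, 0, 0, 0]]' | python3 -m crank|f
echo -y; echo '[[0, 0, -0.08, 0, 0, 0, 0], [0, 0, 0, 0, 0, 0, 0], [0, 0, 0, 0, 0, 0, 0]]' | python3 -m crank|f
echo c; echo '[[0, 0, 0.04, 0, 0, 0, 0], [0, 0, 0, 0, 0, 0, 0], [0, 0, 0, 0, 0, 0, 0]]' | python3 -m crank|f
```

```text
tool_pos: [0.5425, -0.3174, 0.1295]
contact_force: [3.3, -2.3, -0.3]
+x
tool_pos: [0.5431, -0.3154, 0.1295]
contact_force: [3.0, -3.4, -1.7]
-x
tool_pos: [0.5418, -0.3191, 0.1292]
contact_force: [5.3, -0.3, -2.9]
+y
tool_pos: [0.5442, -0.3175, 0.1291]
contact_force: [0.3, 0.5, -2.0]
-y
tool_pos: [0.5417, -0.3171, 0.1302]
contact_force: [5.7, -1.9, -5.2]
c
tool_pos: [0.5426, -0.3174, 0.1299]
contact_force: [1.7, -2.1, -3.1]
```

Scaled: 0.003 m is 0.048.

```bash
f() { grep -E "pos|contact"; }
echo +3; echo '[[0, 0, 0.048, 0, 0, 0, 0], [0, 0, 0, 0, 0, 0, 0], [0, 0, 0, 0, 0, 0, 0]]' | python3 -m crank|f
echo +4; echo '[[0, 0, 0.016, 0, 0, 0, 0], [0, 0, 0, 0, 0, 0, 0], [0, 0, 0, 0, 0, 0, 0]]' | python3 -m crank|f
echo +5; echo '[[0, 0, 0.016, 0, 0, 0, 0], [0, 0, 0, 0, 0, 0, 0], [0, 0, 0, 0, 0, 0, 0]]' | python3 -m crank|f
```

```text
+3
tool_pos: [0.5451, -0.3179, 0.1295]
contact_force: [-0.0, 0.6, -2.3]
+4
tool_pos: [0.5463, -0.3183, 0.1297]
contact_force: [-0.8, 0.1, -2.9]
+5
tool_pos: [0.5474, -0.3186, 0.1297]
contact_force: [0.5, 0.5, -2.3]
```

Scaled: 0.001 m is 0.016.

```bash
f() { grep -E "pos|contact"; }
for i in 6; do echo '[[0, 0, 0.016, 0, 0, 0, 0], [0, 0, 0, 0, 0, 0, 0], [0, 0, 0, 0, 0, 0, 0]]' | python3 -m crank|f; done
echo '[[0, 0, 0.016, 0, 0, 0, 0], [0, 0, 0, 0, 0, 0, 0], [0, 0, 0, 0, 0, 0, 0]]' | python3 -m crank|f
echo '[[0, 0, 0.016, 0, 0, 0, 0], [0, 0, 0, 0, 0, 0, 0], [0, 0, 0, 0, 0, 0, 0]]' | python3 -m crank|f
```

```text
tool_pos: [0.5481, -0.3188, 0.1297]
contact_force: [-1.4, -0.7, -3.0]
tool_pos: [0.5487, -0.319, 0.1295]
contact_force: [-4.7, 0.7, -0.4]
tool_pos: [0.549, -0.3191, 0.1294]
contact_force: [-6.6, 0.9, 1.3]
```

Scaled: -0.0046 m is -0.0736.

```bash
f() { grep -E "pos|contact"; }
echo '[[0, 0, -0.0736, 0, 0, 0, 0], [0, 0, 0, 0, 0, 0, 0], [0, 0, 0, 0, 0, 0, 0]]' | python3 -m crank|f
echo +2.5; echo '[[0, 0.04, 0, 0, 0, 0, 0], [0, 0, 0, 0, 0, 0, 0], [0, 0, 0, 0, 0, 0, 0]]' | python3 -m crank|f
echo +4; echo '[[0, 0.024, 0, 0, 0, 0, 0], [0, 0, 0, 0, 0, 0, 0], [0, 0, 0, 0, 0, 0, 0]]' | python3 -m crank|f
echo -2.5; echo '[[0, -0.104, 0, 0, 0, 0, 0], [0, 0, 0, 0, 0, 0, 0], [0, 0, 0, 0, 0, 0, 0]]' | python3 -m crank|f
echo -4; echo '[[0, -0.024, 0, 0, 0, 0, 0], [0, 0, 0, 0, 0, 0, 0], [0, 0, 0, 0, 0, 0, 0]]' | python3 -m crank|f
```

```text
tool_pos: [0.5463, -0.3183, 0.1301]
contact_force: [-0.0, 0.2, -2.9]
+2.5
tool_pos: [0.5468, -0.3157, 0.1299]
contact_force: [1.1, 0.2, -1.8]
+4
tool_pos: [0.547, -0.3147, 0.13]
contact_force: [0.2, -1.8, -1.2]
-2.5
tool_pos: [0.5449, -0.3204, 0.1293]
contact_force: [0.3, 0.1, -3.4]
-4
tool_pos: [0.5447, -0.322, 0.1297]
contact_force: [-1.2, 0.3, -2.4]
```

Scaled: -0.001 m is -0.016.

```bash
f() { grep -E "pos|contact"; }
echo '[[0, -0.016, 0, 0, 0, 0, 0], [0, 0, 0, 0, 0, 0, 0], [0, 0, 0, 0, 0, 0, 0]]' | python3 -m crank|f
echo '[[0, -0.016, 0, 0, 0, 0, 0], [0, 0, 0, 0, 0, 0, 0], [0, 0, 0, 0, 0, 0, 0]]' | python3 -m crank|f
echo '[[0, -0.016, 0, 0, 0, 0, 0], [0, 0, 0, 0, 0, 0, 0], [0, 0, 0, 0, 0, 0, 0]]' | python3 -m crank|f
```

```text
tool_pos: [0.5445, -0.3228, 0.1298]
contact_force: [-1.1, 1.0, -1.5]
tool_pos: [0.5442, -0.3237, 0.1298]
contact_force: [-0.9, 3.5, -0.2]
tool_pos: [0.544, -0.3247, 0.13]
contact_force: [-0.1, 4.8, 1.8]
```

Scaled: 0.0063 m is 0.1008, -0.0003 m is -0.0048.

```bash
f() { grep -E "pos|contact"; }
echo '[[0, 0.1008, -0.0048, 0, 0, 0, 0], [0, 0, 0, 0, 0, 0, 0], [0, 0, 0, 0, 0, 0, 0]]' | python3 -m crank|f
for i in 1; do echo '[[0, 0, 0, 0.016, 0, 0, 0], [0, 0, 0, 0.016, 0, 0, 0], [0, 0, 0, 0, 0, 0, 0]]' | python3 -m crank|f; done
echo '[[0, 0, 0, 0.016, 0, 0, 0], [0, 0, 0, 0, 0, 0, 0]]' | python3 -m crank|f
echo '[[0, 0, 0, 0.016, 0, 0, 0], [0, 0, 0, 0, 0, 0, 0]]' | python3 -m crank|f
```

```text
tool_pos: [0.5451, -0.319, 0.1294]
contact_force: [-0.6, 0.8, -2.6]
tool_pos: [0.5452, -0.3188, 0.1275]
contact_force: [-0.4, 0.7, -2.3]
tool_pos: [0.5453, -0.3187, 0.1266]
contact_force: [-0.3, 0.1, -2.1]
tool_pos: [0.5453, -0.3187, 0.1256]
contact_force: [-0.6, -0.1, -2.6]
```

Scaled: 0.001 m is 0.016.

```bash
f() { grep -E "pos|contact"; }
echo '[[0, 0, 0, 0.016, 0, 0, 0], [0, 0, 0, 0.016, 0, 0, 0], [0, 0, 0, 0, 0, 0, 0]]' | python3 -m crank|f
echo '[[0, 0, 0, 0.016, 0, 0, 0], [0, 0, 0, 0, 0, 0, 0]]' | python3 -m crank|f
echo '[[0, 0, 0, 0.016, 0, 0, 0], [0, 0, 0, 0, 0, 0, 0]]' | python3 -m crank|f
echo '[[0, 0, 0, 0.016, 0, 0, 0], [0, 0, 0, 0, 0, 0, 0]]' | python3 -m crank|f
```

```text
tool_pos: [0.5453, -0.3188, 0.1237]
contact_force: [0.2, 0.2, -1.8]
tool_pos: [0.5453, -0.3189, 0.1228]
contact_force: [-0.5, 0.5, -2.1]
tool_pos: [0.5455, -0.319, 0.1222]
contact_force: [-0.8, -0.6, -0.6]
tool_pos: [0.5457, -0.319, 0.1214]
contact_force: [-0.8, -1.6, 1.9]
```

Scaled: 0.001 m is 0.016.

```bash
f() { grep -E "pos|contact"; }
echo '[[0, 0, 0, 0.016, 0, 0, 0], [0, 0, 0, 0, 0, 0, 0]]' | python3 -m crank|f
echo '[[0, 0, 0, 0.016, 0, 0, 0], [0, 0, 0, 0, 0, 0, 0]]' | python3 -m crank|f
echo '[[0, 0, 0, 0.016, 0, 0, 0], [0, 0, 0, 0, 0, 0, 0]]' | python3 -m crank|f
```

```text
tool_pos: [0.5458, -0.319, 0.1203]
contact_force: [0.3, 0.2, 3.6]
tool_pos: [0.5458, -0.319, 0.1192]
contact_force: [1.7, -0.8, 4.5]
tool_pos: [0.545, -0.3184, 0.1167]
contact_force: [1.4, -1.7, 0.1]
```

Scaled: 0.001 m is 0.016.

```bash
f() { grep -E "pos|contact"; }
echo '[[0, 0, 0, 0.016, 0, 0, 0], [0, 0, 0, 0, 0, 0, 0]]' | python3 -m crank|f
echo '[[0, 0, 0, 0.016, 0, 0, 0], [0, 0, 0, 0, 0, 0, 0]]' | python3 -m crank|f
echo '[[0, 0, 0, 0.016, 0, 0, 0], [0, 0, 0, 0, 0, 0, 0]]' | python3 -m crank|f
```

```text
tool_pos: [0.5451, -0.3185, 0.1162]
contact_force: [0.4, -0.5, 0.4]
tool_pos: [0.5451, -0.3186, 0.1154]
contact_force: [-0.3, -0.2, 2.1]
tool_pos: [0.5452, -0.3187, 0.1146]
contact_force: [-0.3, 1.1, 0.9]
```

Scaled: 0.001 m is 0.016.

```bash
f() { grep -E "pos|contact"; }
echo '[[0, 0, 0, 0.016, 0, 0, 0], [0, 0, 0, 0, 0, 0, 0]]' | python3 -m crank|f
echo '[[0, 0, 0, 0.016, 0, 0, 0], [0, 0, 0, 0, 0, 0, 0]]' | python3 -m crank|f
echo '[[0, 0, 0, 0.016, 0, 0, 0], [0, 0, 0, 0, 0, 0, 0]]' | python3 -m crank|f
echo '[[0, 0, 0, 0.016, 0, 0, 0], [0, 0, 0, 0, 0, 0, 0]]' | python3 -m crank|f
```

```text
tool_pos: [0.5453, -0.3187, 0.1137]
contact_force: [-0.5, -0.4, 1.2]
tool_pos: [0.5454, -0.3187, 0.1127]
contact_force: [-1.0, -0.3, 0.3]
tool_pos: [0.5454, -0.3188, 0.1117]
contact_force: [0.2, -0.2, 2.4]
tool_pos: [0.5454, -0.3188, 0.1107]
contact_force: [-0.0, -1.5, 0.7]
```

Scaled: 0.001 m is 0.016.

```bash
f() { grep -E "time|pos|contact"; }
echo '[[0, 0, 0, 0.016, 0, 0, 0], [0, 0, 0, 0, 0, 0, 0]]' | python3 -m crank|f
echo '[[0, 0, 0, 0.016, 0, 0, 0], [0, 0, 0, 0, 0, 0, 0]]' | python3 -m crank|f
echo '[[0, 0, 0, 0.016, 0, 0, 0], [0, 0, 0, 0, 0, 0, 0]]' | python3 -m crank|f
```

```text
time: 37.17
tool_pos: [0.5454, -0.3188, 0.1096]
contact_force: [0.3, -0.6, 2.5]
time: 37.42
tool_pos: [0.5453, -0.3187, 0.1086]
contact_force: [0.4, -0.7, 0.8]
time: 37.67
tool_pos: [0.5453, -0.3187, 0.1076]
contact_force: [-0.3, -1.6, 1.7]
```

Scaled: 0.001 m is 0.016.

```bash
f() { grep -E "time|pos|contact"; }
echo '[[0, 0, 0, 0.016, 0, 0, 0], [0, 0, 0, 0, 0, 0, 0]]' | python3 -m crank|f
echo '[[0, 0, 0, 0.016, 0, 0, 0], [0, 0, 0, 0, 0, 0, 0]]' | python3 -m crank|f
echo '[[0, 0, 0, 0.016, 0, 0, 0], [0, 0, 0, 0, 0, 0, 0]]' | python3 -m crank|f
```

```text
time: 37.92
tool_pos: [0.5453, -0.3187, 0.1066]
contact_force: [0.9, -0.0, 1.3]
time: 38.17
tool_pos: [0.5453, -0.3187, 0.1056]
contact_force: [0.1, -0.4, 1.3]
time: 38.42
tool_pos: [0.5453, -0.3187, 0.1046]
contact_force: [0.1, -0.2, 2.0]
```

Scaled: 0.001 m is 0.016.

```bash
f() { grep -E "time|pos|contact"; }
echo '[[0, 0, 0, 0.016, 0, 0, 0], [0, 0, 0, 0, 0, 0, 0]]' | python3 -m crank|f
echo '[[0, 0, 0, 0.016, 0, 0, 0], [0, 0, 0, 0, 0, 0, 0]]' | python3 -m crank|f
echo '[[0, 0, 0, 0.016, 0, 0, 0], [0, 0, 0, 0, 0, 0, 0]]' | python3 -m crank|f
```

```text
time: 38.67
tool_pos: [0.5453, -0.3187, 0.1036]
contact_force: [-0.3, -1.0, 1.8]
time: 38.92
tool_pos: [0.5453, -0.3187, 0.1026]
contact_force: [0.1, -1.4, 1.8]
time: 39.17
tool_pos: [0.5453, -0.3187, 0.1017]
contact_force: [-0.1, -0.4, 2.2]
```

Scaled: 0.0008 m is 0.0128.

```bash
f() { grep -E "time|pos|contact"; }
echo '[[0, 0, 0, 0.0128, 0, 0, 0], [0, 0, 0, 0, 0, 0, 0]]' | python3 -m crank|f
echo '[[0, 0, 0, 0.0128, 0, 0, 0], [0, 0, 0, 0, 0, 0, 0]]' | python3 -m crank|f
echo '[[0, 0, 0, 0.008, 0, 0, 0], [0, 0, 0, 0, 0, 0, 0]]' | python3 -m crank|f
```

```text
time: 39.42
tool_pos: [0.5453, -0.3187, 0.1009]
contact_force: [-0.6, -0.5, 1.3]
time: 39.67
tool_pos: [0.5453, -0.3188, 0.1002]
contact_force: [0.1, 0.2, 1.8]
time: 39.92
tool_pos: [0.5454, -0.3188, 0.1]
contact_force: [-1.2, -0.4, 4.6]
```

Scaled: 0.0005 m is 0.008.

```bash
f() { grep -E "time|pos|contact"; }
echo '[[0, 0, 0, 0.008, 0, 0, 0], [0, 0, 0, 0, 0, 0, 0]]' | python3 -m crank|f
echo '[[0, 0, 0, 0.0064, 0, 0, 0], [0, 0, 0, 0, 0, 0, 0], [0, 0, 0, 0, 0, 0, 0]]' | python3 -m crank|f
```

```text
time: 40.17
tool_pos: [0.5454, -0.3188, 0.0997]
contact_force: [-1.4, 0.1, 6.7]
time: 40.55
tool_pos: [0.5454, -0.3189, 0.0996]
contact_force: [-2.7, -0.0, 7.3]
```

On the plate with about 6 N. Release and retreat.

Scaled: -0.06 m is -0.96, -0.05 m is -0.8.

```bash
echo '[[0.6, 0, 0, 0, 0, 0, 0], [0.8, 0, 0, 0, 0, 0, 0], [0.8, 0, 0, 0, 0, 0, 0], [0.8, 0, 0, 0, 0, 0, 0]]' | python3 -m crank|grep -E "pos|force|width"
echo '[[0.8, 0, 0, -0.48, 0, 0, 0], [0.8, 0, 0, -0.8, 0, 0, 0], [0.8, 0, 0, -0.96, 0, 0, 0], [0.8, 0, 0, -0.48, 0, 0, 0], [0.8, -0.8, 0, 0, 0, 0, 0]]' | python3 -m crank
echo '[[0.8, -0.96, 0, 0, 0, 0, 0], [0.8, -0.48, 0, 0, 0, 0, 0], [0.8, 0, 0, 0, 0, 0, 0], [0.8, 0, 0, 0, 0, 0, 0]]' | python3 -m crank|grep -E "time|pos|contact"
python3 - <<'E'
from h import *
im,w=cloud("scene");P=w.reshape(-1,3)
m=(np.hypot(P[:,0]-.545,P[:,1]+.319)<.03)&(P[:,2]>.09);print("docked top z",np.percentile(P[m,2],[50,90]),P[m].mean(0))
m=(np.hypot(P[:,0]-.604,P[:,1]-.1406)<.043)&(P[:,2]>.08)&(P[:,2]<.14);print(np.histogram(P[m,2],np.arange(.08,.14,.003))[0])
im2,w=cloud("top");P=w.reshape(-1,3);m=(np.hypot(P[:,0]-.545,P[:,1]+.319)<.03)&(P[:,2]>.1)&(P[:,2]<.13)
if m.sum(): print("top cap",cv2.minEnclosingCircle(P[m,:2].astype('float32')*1000),np.median(P[m,2]))
a=cv2.resize(im[110:270,180:370],(760,590),interpolation=cv2.INTER_CUBIC); save(a,"final.png")
E
```

```text
tool_pos: [0.5452, -0.3186, 0.0984]
contact_force: [-0.3, 0.6, 0.8]
gripper_width: 0.799
grasp_force: 0.0
time: 41.68
tool_pos: [0.534, -0.3663, 0.2741]
tool_rot: [0.004, 0.797, 0.604, 0.001]
contact_force: [0.4, -0.6, -0.6]
gripper_width: 0.798
grasp_force: 0.0
time: 42.18
tool_pos: [0.5071, -0.4528, 0.2685]
contact_force: [-0.1, -0.0, 0.1]
docked top z [0.11116633 0.11600057] [ 0.53718489 -0.32342973  0.10774422]
[  0   0   0   2  30 114  66  13   7   8   8   8   9  12   8  10   3  12
   8   6]
top cap ((544.4676513671875, -316.092529296875), 18.370634078979492) 0.11553674361417143
```

View pics/final.png

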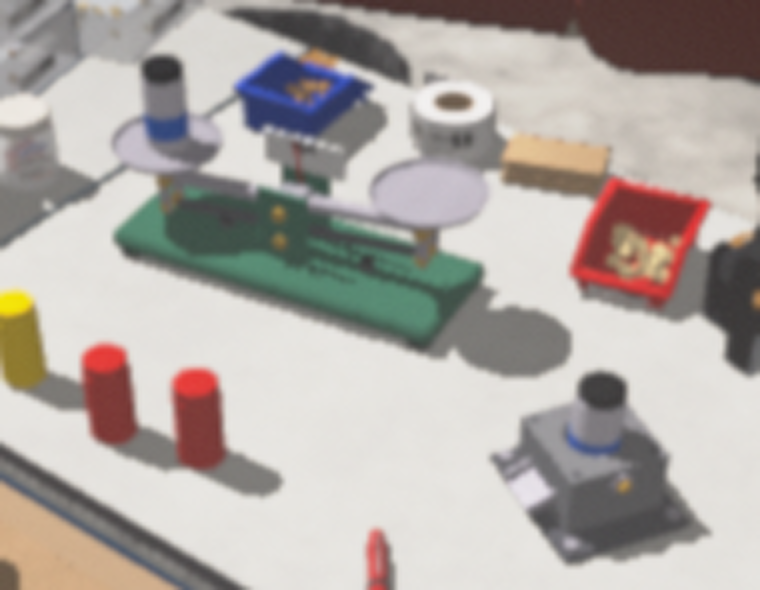

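The heavier canister stands upright in the dock (crop (600,420)), the lighter one on the left pan (163,95), and the arm is clear of everything.

```bash
python3 -c "
from plant import manip
print(manip.job_done())"
```

```text
the job is handed in; nothing more can be done
None
```

I docked the heavier canister (it dropped on the right pan): it is pushed onto the metering plate and released, the lighter one stands on the left pan, and the job is handed in (no verdict was shown).

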